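Take the filter plate out of the analyser and show it

ROBOT

A 7-joint arm with a two-finger parallel gripper is mounted at the origin on the work surface. World frame = base frame: x ahead of the robot, y to its left, z up, the work surface at z = 0. Lengths are in m, angles in rad, forces in N, time in s.
With the tool pointing down it reaches from about 0.425 to 0.825 m from the base axis. Payload 3.6 kg.
Tool frame: the origin (TCP) lies between the finger pads; the fingertips stand 11 mm ahead of it and the grasp point (between the pads) lies 8 mm behind it; z points along the fingers, y is the line along which they close (so a half turn about z gives the same grasp; the last joint's range is limited). The gripper opens to 85 mm and grips with 20 to 120 N. Pads are 22 mm wide; open, the fingers measure 114 mm over their backs; the gripper's body (76 mm by 85 mm) begins 54 mm behind the grasp point. The pads swing forward as they close: fully open they stand 13 mm farther back than shut.
Start: joints at [1.129, 0.615, -0.013, 1.423, 0.008, 1.103, -0.04], TCP at [0.262, -0.595, 0.242] pointing down, gripper open.
Joint ranges: [-3.12, 3.12], [-0.3, 2.06], [-1.34, 1.32], [0.26, 2.42], [-1.36, 4.5], [0.01, 1.98], [-2.84, 2.84]. Speed limits (rad/s): [2.79, 2.79, 3.14, 3.14, 3.14, 3.14, 3.14].

INTERFACE

Orientations are given as a unit quaternion [x, y, z, w].
In Python, from cell import r gives the robot as it stands.
- The arm moves only by the tool carry_out, never from a script. Its argument "deltas" is a list of rows, each an object with "translation": the shift along the tool's x, y, z in units of 40 mm (1.0 is 40 mm), a list of three; "turn": the turn, a rotation vector about the tool's x, y, z in rad, a list of three; "hand": the finger opening in mm, from 0 to 85.4. In form: [{"translation": [tx, ty, tz], "turn": [ax, ay, az], "hand": hand}, ...]. A call has 1 to 5 rows; each row is the pose to reach, as a shift and turn from the pose commanded when the call began, along the tool's axes at that moment; what a row does not reach only later rows make up. A row lasts 1/10 s, in which the tool goes at most 50 mm and 8.59 degrees, less where a joint would pass 70% of its speed; a pose out of reach is approached as far as the arm can. A call with a gripper value outside its range is refused whole. The fingers move at their own pace and stop on an object; the grip force is fixed at half the most. Time passes only in rows, so rows that repeat a pose let the fingers close. It gives the time, the measured TCP pose, the force, the opening and the grip force at its end, in the units of the state.
- r.get_obs(): the state, without advancing time (a new reading comes with each control period).
- r.grab_frame(name): name is "scene" or "top"; returns a dict with "img" (384x512x3 uint8, red, green, blue), "depth" (384x512 float32, m along the optical axis (not along the pixel's ray), 0 where there is no reading), "fx", "fy", "cx", "cy" (pixels), "k1" (the pictures are not rectified: a ray, as slopes to the right and down, at radius r is drawn at 1 + k1 r^2 times it, then the intrinsics apply), "R" (3x3) and "t" (3): a world point X has camera coordinates R X + t. Camera axes: x right, y down, z forward; pixel columns grow to the right and rows downward; lengths in m; the calibration is good to about 2 mm. A picture is of the moment at which its call begins.
- r.hand_in(): hands the job in; it is judged then, once.
The state is a dict: "time": time; "qpos": joint angles; "qvel": joint speeds; "effort": joint torques, N m; "tcp_pos": TCP position; "orientation": TCP orientation; "wrist_force": force on the tool from outside, world axes, zero at the start; "ft_torque": the same for the moment, N m; "width": finger opening in m; "grip_force": force on a finger pad.
Only numpy, scipy, OpenCV 4.12 (cv2) and the standard library are available. Lean on these libraries where they do the work, as an engineer would, in place of code of your own. Each camera call takes 0.05 s, during which the arm holds its last target. There are 200 camera calls.

TASK

On the low white analyser unit, push the latch slide outward, away from the flap, until it clicks home, then lift the flap by its bar until it stands upright on its own and leave it standing open. Draw the filter plate up out of its guides by the tab and hold it upright, still, over the middle of the steel tray, its lower edge about 10 cm above it, touching nothing else; finish while still holding it there, do not put it down. Leave the tube rack, the bottle and the slide box where they stand.

Things in the scene. Friction and masses are not known exactly. Their poses are not given: they have to be found in the camera images.
- console: Low white analyser unit, fixed on the bench, 120 mm high, perhaps turned a little. Origin on the bench under the middle of its filter well, x away from its front, y left, z up; in its frame the casing reaches from x -66 (front face, toward the robot) to +144 mm and y -150 to +110 mm. The flap covers the well.
- well (a point): Middle of the filter well's floor, 20 mm above the bench; axes as the console's. The well is open at the top (120 mm above the bench), 110 x 110 mm. Black guides on its two y walls (|y| above 28 mm, tops 70 mm above the bench) leave a 16 mm slot across the middle, in which the filter plate stands, its flat faces looking along x.
- latch (a joint): Latch slide on the casing's top, -y of the flap: grey carriage, black stub, steel tongue that lies over the flap's edge and blocks it. 0 = locked, 0.030 m = fully out; slides along console -y; starts 0 to 8 mm out. Tongue clear of the flap from 14 mm on. A spring detent (about 6 N, friction included, hardest near 16 mm) must be passed; it then holds.
- latch_stub (a point): Centre of the top face of the latch's black stub, 162 mm above the bench; moves with the latch. The stub is 30 mm long (console x), 16 mm thick (console y) and stands 27 mm above the grey carriage (40 mm wide in y, top 135 mm above the bench). Between stub and flap lies the steel tongue, top 136 mm above the bench.
- flap (a joint): White flap over the well: 0 = closed, grows as it opens, to 2.0 rad at most; 1.57 = vertical. Hinge along the console's y at the far side of the well. The hinge is stiff (about 0.3 N m): the flap stays where it is left; opened beyond vertical it leaves more room over the well. Blocked while the latch is locked.
- flap_hinge (a point): Middle of the flap's hinge axis, 62 mm beyond the well's middle (console x), 124 mm above the bench; its frame turns with the flap (y = hinge axis). The flap is 127 mm deep, 130 mm wide (y), 8 mm thick.
- flap_bar (a point): Middle of the flap's steel grip bar: round, 10 mm thick, along the hinge direction, 100 mm long, 170 mm from the hinge axis in the flap's plane. Closed, it stands 42 mm in front of the casing's front face, 124 mm above the bench, with a 38 mm gap between bar and flap edge for a finger; arms at both ends. It can be pinched from above and turns between the finger pads.
- filter: Grey filter plate, 12 mm thick (its x), 80 mm wide (its y), 60 mm high, with a tab on top; 88 mm high over all, 0.08 to 0.17 kg. Origin at the middle of its lower edge, z up along the plate. Starts hidden under the flap, loose and upright in the guides, lower edge 20 mm above the bench.
- filter_tab (a point): Middle of the filter plate's tab, 74 mm above its lower edge; the tab is 12 mm thick (filter x), 36 mm wide (y), 28 mm high, its top 12 mm below the casing's top at the start.
- tray: Flat open steel tray, 150 x 150 x 20 mm, fixed on the bench to the left or right of the console. Origin under its middle.
- rack: Aluminium tube rack with capped tubes, 140 x 100 mm, 76 mm high, loose, on the other side of the console. Origin under its middle. Leave alone.
- bottle: Brown glass bottle with white cap, 50 mm across, 100 mm high, loose. Origin under its middle. Leave alone.
- slidebox: Cardboard slide box with white lid, 92 x 72 x 47 mm, loose. Origin under its middle. Leave alone.
There are look-alikes about, which are no part of the job. What is meant by the tray is not orange or turquoise, and is the smaller of those in its own colour.

How it is judged:
By the outcome, as a careful person would: the job done as asked, in the order asked, and still so for the second after the job is handed in, while the arm keeps its last pose, push and grip.
It also fails if it takes over 69 s, if anything falls off the work surface, if the arm or the gripper's body presses on something with over 40 N, if the wrist force passes 120 N, or if a joint passes its speed limit or range.

## Working session

There is one attempt and no reset: what is moved stays moved. The work goes in short steps, Python scripts to look and compute and a tool call to move; the robot and the scene stay as the last step left them, time stands still between calls to the robot, and variables do not carry over. Pictures are saved under pics/ and viewed, at most 10 in all, crops included, and the job is handed in when it is done.

Besides the shell and the picture viewer there is one more tool, called after ">>>" in YAML: its name, and indented under it one key for each argument. carry_out: Moves the arm, as the interface text tells. Its arguments: {"type":"object","properties":{"deltas":{"type":"array","items":{"type":"object","properties":{"translation":{"type":"array","items":{"type":"number"}},"turn":{"type":"array","items":{"type":"number"}},"hand":{"type":"number"}}}}},"required":["deltas"]}

```bash
mkdir -p pics
cat > h.py <<'E'
import numpy as np, cv2
from cell import r
from scipy.spatial.transform import Rotation as Ro
def save(n,f): cv2.imwrite(f'pics/{n}.png',f['img'][:,:,::-1])
def world(f,u,v,d=None,z=None):
    x,y=(u-f['cx'])/f['fx'],(v-f['cy'])/f['fy']
    a,b=x,y
    for _ in range(20):
        s=1+f['k1']*(a*a+b*b); a,b=x/s,y/s
    R,t=np.array(f['R']),np.array(f['t'])
    ray=R.T@np.array([a,b,1]); c=-R.T@t
    if z is not None: return c+ray*(z-c[2])/ray[2]
    if d is None: d=f['depth'][int(round(v)),int(round(u))]
    return c+ray*d
E
python3 - <<'E'
from h import *
import pickle
for n in('top','scene'):
    f=r.grab_frame(n); save(n+'0',f); pickle.dump(f,open(n+'0.pkl','wb')); print(n,f['fx'],f['k1'],-np.array(f['R']).T@f['t'])
    big=cv2.resize(f['img'][:,:,::-1],(800,600),interpolation=cv2.INTER_CUBIC); cv2.imwrite(f'pics/{n}0b.png',big)
print(r.get_obs())
E
```

```text
top 401.64263982884876 -0.09386455694081237 [0.32783794 0.14583113 1.47252742]
scene 459.23936388642386 -0.12337797224800043 [ 1.34672851 -0.3074536   0.96863668]
{'time': 0.1, 'qpos': array([ 1.12948316,  0.61580743, -0.01263428,  1.42472284,  0.00815687,
        1.1034291 , -0.04038904]), 'qvel': array([-6.94875924e-05, -1.99843609e-03, -6.67714360e-04, -3.12982691e-03,
       -9.41452056e-04, -1.64346313e-03,  1.23997639e-04]), 'effort': array([ 1.98544782e-03, -4.70376027e+01,  2.60338113e-01, -1.71567267e+01,
        1.00934564e-02,  5.87378541e-03,  8.91298555e-06]), 'tcp_pos': array([ 0.26170192, -0.59426694,  0.24126896]), 'orientation': array([ 9.78555594e-01,  2.05979634e-01, -2.72352670e-04, -1.12535549e-03]), 'wrist_force': array([-0.08912228,  0.02697238,  0.14682214]), 'ft_torque': array([-0.0152067 ,  0.0777467 , -0.00136097]), 'grip_force': 0.0, 'width': 0.0852133498278339}
```

View pics/top0b.png

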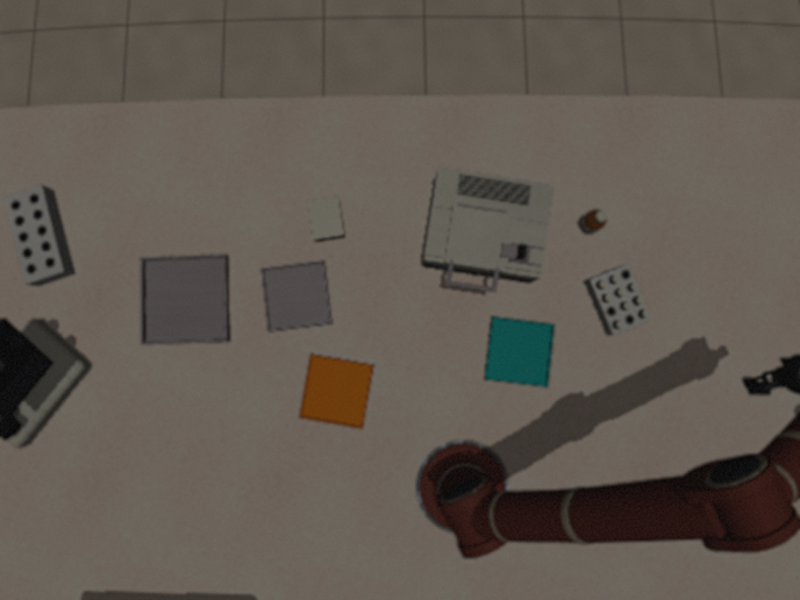

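View pics/scene0b.png

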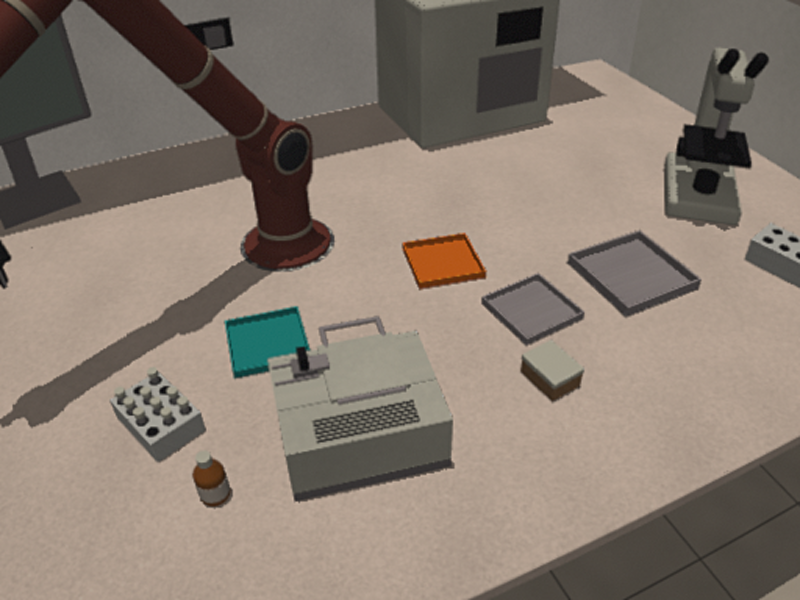

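The top picture shows the console around (490,225), its bar at (468,285), its latch at (517,252), and the smaller grey tray at (297,296). The rack and bottle are to the right of the console, and the slide box is at (327,218).

Run:
```python
from h import *
import pickle
f=pickle.load(open('top0.pkl','rb')); s=pickle.load(open('scene0.pkl','rb'))
s8=512/800
print('tray',[world(f,(u+.5)*s8-.5,(v+.5)*s8-.5,z=.02)[:2].round(4) for u,v in((262,268),(325,262),(332,324),(270,331))])
P=[];
m=np.zeros(f['depth'].shape,np.uint8); W=np.zeros(m.shape+(3,))
for v in range(90,200):
  for u in range(255,365):
    if f['depth'][v,u]>0:
      W[v,u]=world(f,u,v); m[v,u]=255*(W[v,u][2]>.108)
m2=cv2.morphologyEx(m,cv2.MORPH_OPEN,np.ones((15,15)))
p=W[m2>0]; print(len(p),np.median(p[:,2]))
rc=cv2.minAreaRect(p[:,:2].astype(np.float32)*1000); print(rc,cv2.boxPoints(rc))
st=W[(m>0)&(W[:,:,2]>.15)]; print('stub top',len(st),st.mean(0),st.min(0),st.max(0))
b=W[(m>0)&(m2==0)]; print('bar',len(b),b.mean(0))
c=cv2.resize(f['img'][100:190,262:362,::-1],None,fx=6.4,fy=6.4,interpolation=cv2.INTER_CUBIC)
c=np.clip(c*1.6,0,255).astype(np.uint8);cv2.imwrite('pics/c1.png',c)
# scene stub crop: 
c=cv2.resize(s['img'][200:290,165:295,::-1],None,fx=6,fy=6,interpolation=cv2.INTER_CUBIC);c=np.clip(c*1.3,0,255).astype(np.uint8);cv2.imwrite('pics/c2.png',c)
```

```text
tray [array([0.5142, 0.4615]), array([0.5261, 0.3137]), array([0.3812, 0.2981]), array([0.3669, 0.4422])]
3843 0.12329220764596438
((596.591796875, -56.996673583984375), (258.868408203125, 214.09735107421875), 81.29081726074219) [[ 471.17862 -168.72922]
 [ 682.8074  -201.14767]
 [ 722.005     54.73587]
 [ 510.37622   87.15433]]
stub top 52 [ 0.52556728 -0.1205577   0.16139576] [ 0.51056649 -0.13069824  0.15116446] [ 0.54024557 -0.11149773  0.1674914 ]
bar 892 [ 0.54276743 -0.04745439  0.12160554]
```

View pics/c1.png

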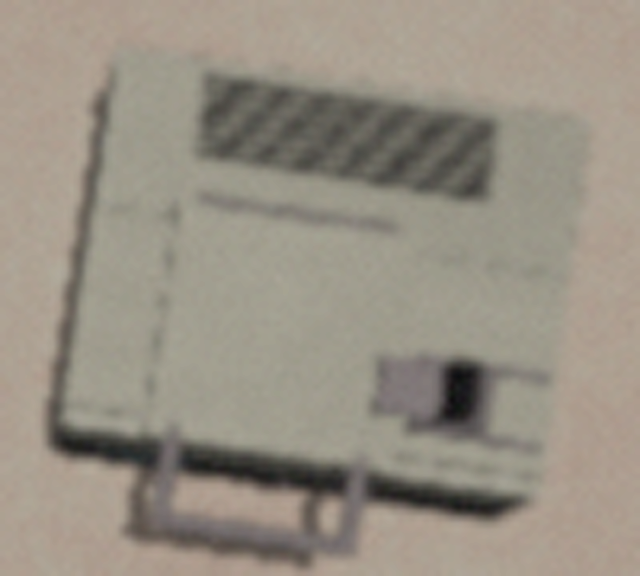

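The crop shows the casing's top corners at about (118,55), (590,112), (540,492) and (60,425). The bar runs from (160,527) to (345,545), and the black stub is centred at about (461,390), with the tongue to its left.

Run:
```python
from h import *
import pickle
f=pickle.load(open('top0.pkl','rb'))
def px(x,y,z): return world(f,262+(x+.5)/6.4-.5,100+(y+.5)/6.4-.5,z=z)[:2]*1000
C=np.array([px(*q,.12) for q in((118,55),(590,112),(540,492),(60,425))])
M=np.array([[144,110],[144,-150],[-66,-150],[-66,110.]])
T,_=np.linalg.qr(np.eye(2)),0
a=M-M.mean(0);b=C-C.mean(0);th=np.arctan2((a[:,0]*b[:,1]-a[:,1]*b[:,0]).sum(),(a*b).sum())
R=np.array([[np.cos(th),-np.sin(th)],[np.sin(th),np.cos(th)]]);o=C.mean(0)-R@M.mean(0)
print(C,np.degrees(th),o, (C-(M@R.T+o)))
th2=np.radians(-8.71);R2=np.array([[np.cos(th2),-np.sin(th2)],[np.sin(th2),np.cos(th2)]]);o2=np.array([561.1,-31.3])
for n,p in (('barL',px(160,527,.124)),('barR',px(348,545,.124)),('stub',px(461,390,.162)),('tongue tip',px(376,382,.136)),('flap corner hingeL',px(175,207,.124)),('carr right',px(490,400,.135)),('flapFL',px(150,425,.124))):
    print(n,p,R.T@(p-o),R2.T@(p-o2))
print('tcp R',Ro.from_quat(r.get_obs()['orientation']).as_matrix().round(3))
```

```text
[[ 715.64395579   52.71626295]
 [ 682.24213433 -202.89863657]
 [ 475.4489082  -167.69448859]
 [ 514.59946121   87.69965524]] -8.742664106542453 [561.47669347 -31.84880541] [[-4.87925109 -2.26929449]
 [ 1.23810574 -0.90513933]
 [ 2.00488532  2.37967234]
 [ 1.63626003  0.79476148]]
barL [459.08096332  36.03011209] [-111.523373     51.52640359] [-111.03852319   51.10454193]
barR [448.16083362 -63.34365284] [-107.21212329  -48.35256074] [-106.78421479  -48.776864  ]
stub [ 524.47953341 -118.52099937] [-23.39338974 -91.28859937] [-22.98997254 -91.76068039]
tongue tip [533.14755818 -78.74132965] [-20.872463   -50.65361808] [-20.44588036 -51.12714288]
flap corner hingeL [630.78715937  24.25494226] [59.97755385 65.98684884] [60.47061963 65.4672128 ]
carr right [ 523.02756121 -139.24375584] [ -21.67869796 -111.9912729 ] [ -21.28708355 -112.4643281 ]
flapFL [513.42335986  40.18122959] [-58.44333862  63.8891617 ] [-57.95144948  63.4370373 ]
tcp R [[ 0.915  0.403 -0.001]
 [ 0.403 -0.915  0.002]
 [-0.    -0.002 -1.   ]]
```

View pics/c2.png

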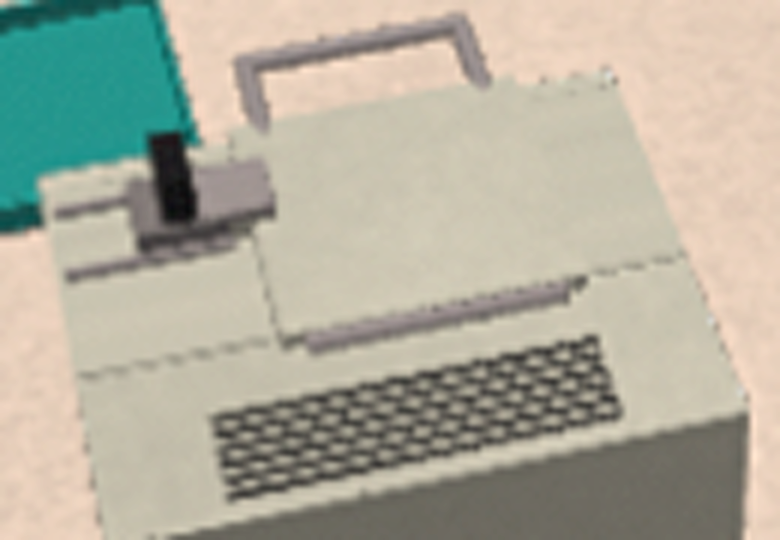

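The scene crop confirms that the stub is close to the locked position, with the tongue lying over the flap edge.

- **Console:** origin about (561.2, -31.5) mm, yaw -8.73°
- **Stub:** console (-22, -92)
- **Tray:** centre about (447, 379) mm

Next I move to the flap side of the stub.

>>> carry_out:
  deltas:
    - {"translation":[11.24,-8.9,0.5],"turn":[0,0,-1.003],"hand":0}
    - {"translation":[11.24,-8.9,0.5],"turn":[0,0,-1.003],"hand":0}
    - {"translation":[11.24,-8.9,0.5],"turn":[0,0,-1.003],"hand":0}
    - {"translation":[11.24,-8.9,0.5],"turn":[0,0,-1.003],"hand":0}
    - {"translation":[11.24,-8.9,0.5],"turn":[0,0,-1.003],"hand":0}

```text
time: 0.6
tcp_pos: [0.3791, -0.3719, 0.2333]
orientation: [0.833, 0.553, -0.0, -0.0]
wrist_force: [1.1, -0.4, 0.8]
width: 0.0123
grip_force: 0.0
```

```bash
cat >> h.py <<'E'
TH=np.radians(-8.73); O=np.array([561.2,-31.5]); c_,s_=np.cos(TH),np.sin(TH)
RC=np.array([[c_,-s_,0],[s_,c_,0],[0,0,1]])
RT=np.array([[-s_,c_,0],[c_,s_,0],[0,0,-1]]).T   # tool y = console x, down
def con(x,y,z): return RC@np.array([x,y,z])+[O[0],O[1],0]   # mm
def go(pt,R=RT,o=None):
    o=o or r.get_obs(); Q=Ro.from_quat(o['orientation']).as_matrix()
    d=Q.T@(np.array(pt)/1000-o['tcp_pos'])/.04; w=Ro.from_matrix(Q.T@R).as_rotvec()
    print('t',round(o['time'],2),'tcp',o['tcp_pos'].round(4),'F',o['wrist_force'].round(1),'w',round(o['width'],4),'g',round(o['grip_force'],1))
    print('con',(RC.T@(o['tcp_pos']*1000-[O[0],O[1],0])).round(1),'delta',d.round(3),w.round(3))
E
python3 -c "
from h import *
go(con(-22,-60,220))"
```

```text
t 0.6 tcp [ 0.3791 -0.3719  0.2333] F [ 1.1 -0.4  0.8] w 0.0123 g 0.0
con [-128.3 -364.1  233.3] delta [8.022 0.713 0.335] [-0.    -0.    -0.248]
```

>>> carry_out:
  deltas:
    - {"translation":[8.02,0.71,0.33],"turn":[0,0,-0.248],"hand":0}
    - {"translation":[8.02,0.71,0.33],"turn":[0,0,-0.248],"hand":0}
    - {"translation":[8.02,0.71,0.33],"turn":[0,0,-0.248],"hand":0}
    - {"translation":[8.02,0.71,0.33],"turn":[0,0,-0.248],"hand":0}
    - {"translation":[8.02,0.71,0.33],"turn":[0,0,-0.248],"hand":0}

```text
time: 1.1
tcp_pos: [0.4976, -0.1524, 0.2231]
orientation: [0.761, 0.649, -0.0, -0.0]
wrist_force: [-0.1, -0.6, -0.3]
width: 0.0002
grip_force: 0.0
```

```bash
python3 -c "
from h import *
go(con(-22,-60,220))"
```

```text
t 1.1 tcp [ 0.4976 -0.1524  0.2231] F [-0.1 -0.6 -0.3] w 0.0002 g 0.0
con [ -44.5 -129.2  223.1] delta [1.733 0.553 0.077] [-0.     0.    -0.006]
```

>>> carry_out:
  deltas:
    - {"translation":[1.73,0.55,0.08],"turn":[0,0,-0.006],"hand":0}
    - {"translation":[1.73,0.55,0.08],"turn":[0,0,-0.006],"hand":0}
    - {"translation":[1.73,0.55,0.08],"turn":[0,0,-0.006],"hand":0}
    - {"translation":[1.73,0.55,0.08],"turn":[0,0,-0.006],"hand":0}

```text
time: 1.5
tcp_pos: [0.5294, -0.0893, 0.2197]
orientation: [0.758, 0.652, -0.001, -0.0]
wrist_force: [0.5, -0.0, -0.5]
width: 0.0003
grip_force: 0.0
```

```bash
python3 -c "
from h import *
go(con(-22,-60,153))"
```

```text
t 1.5 tcp [ 0.5294 -0.0893  0.2197] F [ 0.5 -0.  -0.5] w 0.0003 g 0.0
con [-22.7 -61.9 219.7] delta [0.05  0.02  1.667] [-0.001  0.001  0.001]
```

>>> carry_out:
  deltas:
    - {"translation":[0.03,0.02,0.85],"turn":[0,0,0],"hand":0}
    - {"translation":[0.03,0.02,1.4],"turn":[0,0,0],"hand":0}
    - {"translation":[0.03,0.02,1.65],"turn":[0,0,0],"hand":0}
    - {"translation":[0.03,0.02,1.65],"turn":[0,0,0],"hand":0}
    - {"translation":[0.03,0.02,1.65],"turn":[0,0,0],"hand":0}

```text
time: 2.0
tcp_pos: [0.5312, -0.0891, 0.1549]
orientation: [0.759, 0.651, 0.0, 0.001]
wrist_force: [1.0, -0.2, 0.0]
width: 0.0002
grip_force: 0.0
```

>>> carry_out:
  deltas:
    - {"translation":[-0.2,0,0],"turn":[0,0,0],"hand":0}
    - {"translation":[-0.4,0,0],"turn":[0,0,0],"hand":0}
    - {"translation":[-0.55,0,0],"turn":[0,0,0],"hand":0}
    - {"translation":[-0.7,0,0],"turn":[0,0,0],"hand":0}
    - {"translation":[-0.8,0,0],"turn":[0,0,0],"hand":0}

```text
time: 2.5
tcp_pos: [0.5265, -0.1188, 0.1548]
orientation: [0.759, 0.651, 0.001, -0.0]
wrist_force: [-0.2, 5.0, 4.6]
width: -0.0002
grip_force: 2.4
```

```bash
python3 -c "
from h import *
go(con(-22,-103,153))"
```

```text
t 2.5 tcp [ 0.5265 -0.1188  0.1548] F [-0.2  5.   4.6] w -0.0002 g 2.4
con [-21.  -91.6 154.8] delta [-0.286 -0.025  0.045] [ 0.001 -0.002  0.   ]
```

>>> carry_out:
  deltas:
    - {"translation":[-0.1,0,0],"turn":[0,0,0],"hand":0}
    - {"translation":[-0.2,0,0],"turn":[0,0,0],"hand":0}
    - {"translation":[-0.26,0,0],"turn":[0,0,0],"hand":0}
    - {"translation":[-0.32,0,0],"turn":[0,0,0],"hand":0}
    - {"translation":[-0.32,0,0],"turn":[0,0,0],"hand":0}

```text
time: 3.0
tcp_pos: [0.524, -0.131, 0.154]
orientation: [0.758, 0.652, 0.001, -0.001]
wrist_force: [-0.3, 4.1, 0.9]
width: -0.0001
grip_force: 2.3
```

```bash
python3 -c "
from h import *
go(con(-22,-108,153))"
```

```text
t 3.0 tcp [ 0.524 -0.131  0.154] F [-0.3  4.1  0.9] w -0.0001 g 2.3
con [ -21.7 -104.   154. ] delta [-0.101 -0.008  0.024] [-0.001 -0.002  0.001]
```

>>> carry_out:
  deltas:
    - {"translation":[-0.08,0,0],"turn":[0,0,0],"hand":0}
    - {"translation":[-0.13,0,0],"turn":[0,0,0],"hand":0}
    - {"translation":[-0.13,0,0],"turn":[0,0,0],"hand":0}

```text
time: 3.3
tcp_pos: [0.5239, -0.1313, 0.1541]
orientation: [0.757, 0.653, 0.003, -0.003]
wrist_force: [1.0, 11.5, 0.7]
width: 0.0003
grip_force: 5.8
```

```bash
python3 -c "
from h import *
go(con(-22,-108,153))"
```

```text
t 3.3 tcp [ 0.5239 -0.1313  0.1541] F [ 1.  11.5  0.7] w 0.0003 g 5.8
con [ -21.7 -104.3  154.1] delta [-0.093 -0.007  0.026] [-0.001 -0.008  0.005]
```

>>> carry_out:
  deltas:
    - {"translation":[0.25,0,0],"turn":[0,0,0],"hand":30}
    - {"translation":[0.25,0,-0.9],"turn":[0,0,0],"hand":30}
    - {"translation":[0.25,0,-1.7],"turn":[0,0,0],"hand":30}
    - {"translation":[1.3,-1,-1.7],"turn":[0,0,0],"hand":30}
    - {"translation":[2.3,-2,-1.7],"turn":[0,0,0],"hand":30}

```text
time: 3.8
tcp_pos: [0.4669, -0.0479, 0.2228]
orientation: [0.76, 0.65, 0.0, 0.002]
wrist_force: [0.1, 1.9, 0.9]
width: 0.03
grip_force: 0.0
```

Run:
```python
from h import *
go(con(-108.5,0,220))
f=r.grab_frame('scene')
c=cv2.resize(f['img'][200:290,165:295,::-1],None,fx=6,fy=6,interpolation=cv2.INTER_CUBIC);cv2.imwrite('pics/c3.png',np.clip(c*1.3,0,255).astype(np.uint8))
```

```text
t 3.8 tcp [ 0.4669 -0.0479  0.2228] F [0.1 1.9 0.9] w 0.03 g 0.0
con [-90.7 -30.5 222.8] delta [ 0.76  -0.448  0.068] [ 0.003  0.002 -0.005]
```

View pics/c3.png

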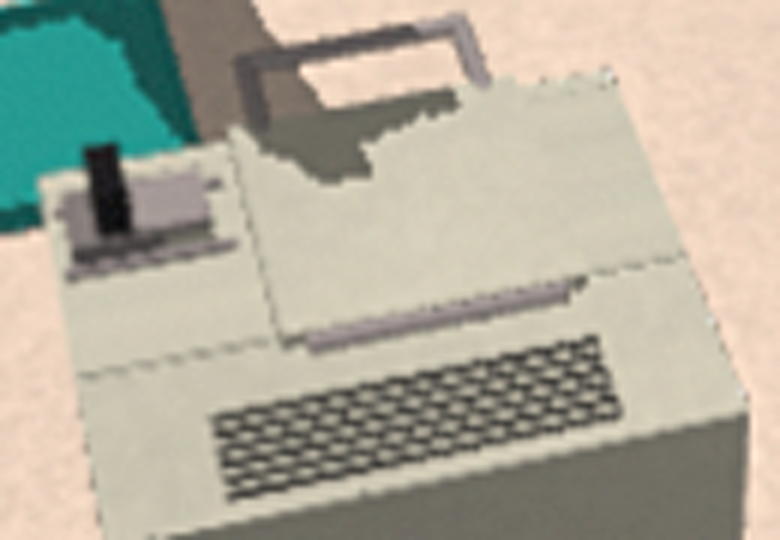

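The stub has moved out from (172,175) to (108,190), and the tongue tip at (210,210) is clear of the flap edge, so the latch is home. Next is the bar.

>>> carry_out:
  deltas:
    - {"translation":[0.74,-0.44,0.05],"turn":[0,0,0],"hand":30}
    - {"translation":[0.74,-0.44,0.05],"turn":[0,0,0],"hand":30}
    - {"translation":[0.74,-0.44,0.05],"turn":[0,0,0],"hand":30}

```text
time: 4.15
tcp_pos: [0.4536, -0.0152, 0.2202]
orientation: [0.759, 0.652, -0.001, 0.001]
wrist_force: [-0.2, -0.6, 0.8]
width: 0.0298
grip_force: 0.0
```

Run:
```python
from h import *
go(con(-108.5,0,116))
```

```text
t 4.15 tcp [ 0.4536 -0.0152  0.2202] F [-0.2 -0.6  0.8] w 0.0298 g 0.0
con [-108.9   -0.3  220.2] delta [0.012 0.009 2.604] [-0.     0.002  0.001]
```

>>> carry_out:
  deltas:
    - {"translation":[0,0,1],"turn":[0,0,0],"hand":30}
    - {"translation":[0,0,1.9],"turn":[0,0,0],"hand":30}
    - {"translation":[0,0,2.4],"turn":[0,0,0],"hand":30}
    - {"translation":[0,0,2.6],"turn":[0,0,0],"hand":30}
    - {"translation":[0,0,2.6],"turn":[0,0,0],"hand":30}

```text
time: 4.65
tcp_pos: [0.4537, -0.0157, 0.1153]
orientation: [0.759, 0.651, -0.001, -0.0]
wrist_force: [0.7, 0.0, 0.7]
width: 0.0298
grip_force: 0.0
```

>>> carry_out:
  deltas:
    - {"translation":[0,0,0],"turn":[0,0,0],"hand":0}
    - {"translation":[0,0,0],"turn":[0,0,0],"hand":0}
    - {"translation":[0,0,0],"turn":[0,0,0],"hand":0}
    - {"translation":[0,0,0],"turn":[0,0,0],"hand":0}
    - {"translation":[0,0,0],"turn":[0,0,0],"hand":0}

```text
time: 5.15
tcp_pos: [0.4549, -0.0148, 0.1171]
orientation: [0.759, 0.651, 0.001, 0.001]
wrist_force: [2.1, -1.7, 4.7]
width: 0.0077
grip_force: 59.0
```

Run:
```python
from h import *
go(con(-108.5,0,116))
# arc from bar start at grasp pos: relative console offsets -> tool units (y=console x, z=-up)
o=r.get_obs(); p=RC.T@(o['tcp_pos']*1000-[O[0],O[1],0]); 
for a in np.linspace(0,1.72,16): print(a.round(2), ((170-170*np.cos(a))/40).round(3), (-170*np.sin(a)/40).round(3))
```

```text
t 5.15 tcp [ 0.4549 -0.0148  0.1171] F [ 2.1 -1.7  4.7] w 0.0077 g 59.0
con [-107.6    0.4  117.1] delta [-0.01  -0.021  0.027] [ 0.003  0.    -0.   ]
0.0 0.0 -0.0
0.11 0.028 -0.486
0.23 0.111 -0.966
0.34 0.249 -1.433
0.46 0.439 -1.882
0.57 0.68 -2.305
0.69 0.967 -2.699
0.8 1.297 -3.057
0.92 1.666 -3.374
1.03 2.069 -3.648
1.15 2.501 -3.873
1.26 2.956 -4.048
1.38 3.427 -4.17
1.49 3.91 -4.236
1.61 4.397 -4.247
1.72 4.882 -4.203
```

>>> carry_out:
  deltas:
    - {"translation":[0,0.03,-0.49],"turn":[0,0,0],"hand":0}
    - {"translation":[0,0.11,-0.97],"turn":[0,0,0],"hand":0}
    - {"translation":[0,0.25,-1.43],"turn":[0,0,0],"hand":0}
    - {"translation":[0,0.44,-1.88],"turn":[0,0,0],"hand":0}
    - {"translation":[0,0.68,-2.3],"turn":[0,0,0],"hand":0}

```text
time: 5.65
tcp_pos: [0.4791, -0.0189, 0.208]
orientation: [0.759, 0.651, -0.002, -0.001]
wrist_force: [1.0, -1.3, -5.9]
width: 0.0076
grip_force: 58.3
```

Run:
```python
from h import *
go(con(-108.5+27,0,116+92))
print(r.get_obs()['ft_torque'])
```

```text
t 5.65 tcp [ 0.4791 -0.0189  0.208 ] F [ 1.  -1.3 -5.9] w 0.0076 g 58.3
con [-83.  -0. 208.] delta [ 0.001  0.038 -0.001] [-0.004  0.001  0.   ]
[-0.29428072 -0.22026395 -0.14258995]
```

>>> carry_out:
  deltas:
    - {"translation":[0,0.29,-0.4],"turn":[0,0,0],"hand":0}
    - {"translation":[0,0.62,-0.76],"turn":[0,0,0],"hand":0}
    - {"translation":[0,0.99,-1.07],"turn":[0,0,0],"hand":0}
    - {"translation":[0,1.39,-1.35],"turn":[0,0,0],"hand":0}
    - {"translation":[0,1.82,-1.57],"turn":[0,0,0],"hand":0}

```text
time: 6.15
tcp_pos: [0.5458, -0.03, 0.2716]
orientation: [0.759, 0.651, -0.007, -0.005]
wrist_force: [-13.4, -2.1, 19.1]
width: 0.0078
grip_force: 60.9
```

>>> carry_out:
  deltas:
    - {"translation":[0,0.46,-0.18],"turn":[0,0,0],"hand":0}
    - {"translation":[0,0.93,-0.3],"turn":[0,0,0],"hand":0}
    - {"translation":[0,1.41,-0.36],"turn":[0,0,0],"hand":0}
    - {"translation":[0,1.9,-0.38],"turn":[0,0,0],"hand":0}
    - {"translation":[0,2.38,-0.33],"turn":[0,0,0],"hand":0}

```text
time: 6.65
tcp_pos: [0.646, -0.047, 0.2862]
orientation: [0.76, 0.65, -0.002, 0.001]
wrist_force: [-1.2, -3.7, 6.4]
width: 0.0076
grip_force: 63.7
```

Run:
```python
from h import *
go(con(62+170*np.sin(.15),0,116+170))
print(r.get_obs()['ft_torque'])
```

```text
t 6.65 tcp [ 0.646  -0.047   0.2862] F [-1.2 -3.7  6.4] w 0.0076 g 63.7
con [ 86.1  -2.5 286.2] delta [0.061 0.032 0.005] [-0.001  0.005 -0.002]
[-0.86609412  0.66131635 -0.26565023]
```

>>> carry_out:
  deltas:
    - {"translation":[0,0,0],"turn":[0,0,0],"hand":30}
    - {"translation":[0,0,0],"turn":[0,0,0],"hand":30}
    - {"translation":[0,0,0],"turn":[0,0,0],"hand":30}

```text
time: 6.95
tcp_pos: [0.6457, -0.0426, 0.2838]
orientation: [0.758, 0.652, -0.0, -0.001]
wrist_force: [0.0, -0.3, 0.1]
width: 0.0305
grip_force: 0.0
```

>>> carry_out:
  deltas:
    - {"translation":[0,0,-0.6],"turn":[0,0,0],"hand":30}
    - {"translation":[0,0,-1.2],"turn":[0,0,0],"hand":30}
    - {"translation":[0,-0.9,-1.3],"turn":[0,0,0],"hand":30}
    - {"translation":[0,-2.0,-1.3],"turn":[0,0,0],"hand":30}
    - {"translation":[0,-3.0,-1.3],"turn":[0,0,0],"hand":30}

```text
time: 7.45
tcp_pos: [0.5256, -0.0245, 0.3362]
orientation: [0.758, 0.652, -0.0, -0.0]
wrist_force: [0.9, 0.7, 0.6]
width: 0.03
grip_force: 0.0
```

>>> carry_out:
  deltas:
    - {"translation":[-1,-1.1,0],"turn":[0,0,0],"hand":40}
    - {"translation":[-2,-2,0],"turn":[0,0,0],"hand":40}
    - {"translation":[-2.8,-2.5,0],"turn":[0,0,0],"hand":40}

```text
time: 7.75
tcp_pos: [0.4101, -0.1197, 0.3363]
orientation: [0.757, 0.653, -0.0, -0.0]
wrist_force: [1.0, -0.8, -0.2]
width: 0.0397
grip_force: 0.0
```

Run:
```python
from h import *
import pickle
go(con(0,0,220))
f=r.grab_frame('top'); pickle.dump(f,open('top1.pkl','wb'));s=r.grab_frame('scene');pickle.dump(s,open('scene1.pkl','wb'))
e=lambda f,a,b,c,d:np.clip(1.5*cv2.resize(f['img'][a:b,c:d,::-1],(500,500),interpolation=cv2.INTER_CUBIC).astype(float),0,255)
c=np.hstack([e(f,95,195,262,362),e(s,150,290,150,290)]); c=cv2.resize(c,(800,400)); cv2.imwrite('pics/c4.png',c)
```

```text
t 7.75 tcp [ 0.4101 -0.1197  0.3363] F [ 1.  -0.8 -0.2] w 0.0397 g 0.0
con [-135.9 -110.1  336.3] delta [2.738 3.411 2.906] [-0.     0.     0.005][ WARN:0@2.378] global loadsave.cpp:1063 imwrite_ Unsupported depth image for selected encoder is fallbacked to CV_8U.
```

View pics/c4.png

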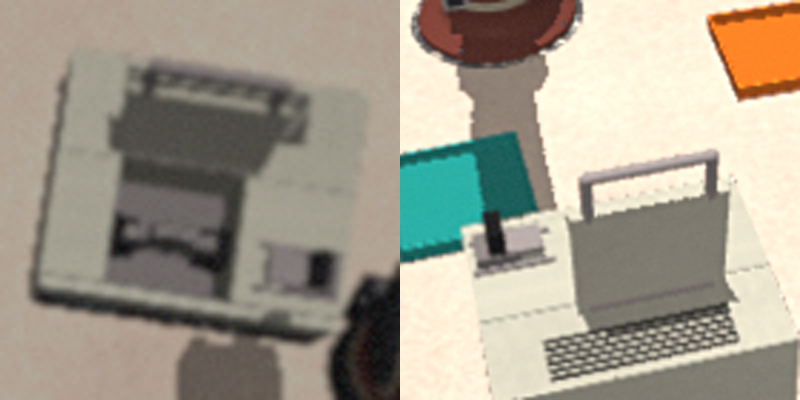

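The flap stands open just past vertical and the latch is out. The well is exposed at about (170,235) in the left half, with the plate's tab in it. I'll measure the tab more closely.

Run:
```python
from h import *
import pickle
f=pickle.load(open('top1.pkl','rb'))
pts=[]
for v in range(125,180):
  for u in range(280,330):
    d=f['depth'][v,u]
    if d>0:
      w=world(f,u,v)*1000; q=RC.T@(w-[O[0],O[1],0])
      if abs(q[0])<45 and abs(q[1])<50: pts.append(q)
pts=np.array(pts)
t=pts[(pts[:,2]>97)&(pts[:,2]<116)]; print('tab',len(t),t.mean(0),t.min(0),t.max(0))
t=t[abs(t[:,1])<20];print(t.round(0).tolist())
c=cv2.resize(f['img'][128:180,280:332,::-1],(600,600),interpolation=cv2.INTER_CUBIC); cv2.imwrite('pics/c5.png',np.clip(c*2.2,0,255).astype(np.uint8))
```

```text
tab 43 [4.89996576e-02 5.15557566e-01 1.07090763e+02] [ -5.9638436  -17.45958245  98.42089005] [  7.7607523   17.90035179 114.10673429]
[[7.0, 15.0, 110.0], [4.0, 18.0, 104.0], [4.0, 15.0, 104.0], [4.0, 11.0, 106.0], [5.0, 8.0, 107.0], [6.0, 4.0, 105.0], [5.0, 1.0, 110.0], [6.0, -6.0, 109.0], [8.0, -10.0, 104.0], [-0.0, 18.0, 108.0], [-0.0, 15.0, 110.0], [1.0, 11.0, 107.0], [1.0, 7.0, 107.0], [1.0, 4.0, 110.0], [2.0, 1.0, 109.0], [3.0, -3.0, 108.0], [2.0, -6.0, 112.0], [4.0, -10.0, 105.0], [3.0, -12.0, 114.0], [4.0, -16.0, 109.0], [-4.0, 18.0, 110.0], [-3.0, 14.0, 109.0], [-3.0, 11.0, 111.0], [-3.0, 7.0, 111.0], [-2.0, 4.0, 111.0], [-1.0, -0.0, 104.0], [-1.0, -3.0, 108.0], [-1.0, -6.0, 111.0], [-0.0, -10.0, 109.0], [0.0, -13.0, 109.0], [1.0, -17.0, 109.0], [-5.0, 13.0, 99.0], [-5.0, 9.0, 101.0], [-5.0, 6.0, 101.0], [-5.0, 3.0, 109.0], [-5.0, -0.0, 108.0], [-4.0, -4.0, 104.0], [-3.0, -7.0, 105.0], [-2.0, -11.0, 103.0], [-3.0, -14.0, 109.0], [-2.0, -17.0, 106.0], [-5.0, -12.0, 98.0], [-6.0, -15.0, 106.0]]
```

View pics/c5.png

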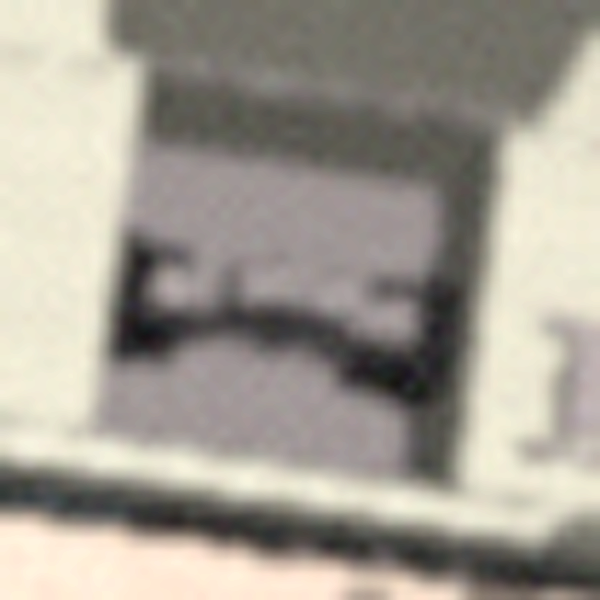

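The plate's tab is centred in the well at (285,275) in the crop, between the black guides. That puts it at console (0, 0.5), top about 108 mm. I'll approach from above.

>>> carry_out:
  deltas:
    - {"translation":[2.74,3.41,0.8],"turn":[0,0,0],"hand":38}
    - {"translation":[2.74,3.41,1.6],"turn":[0,0,0],"hand":38}
    - {"translation":[2.74,3.41,2.6],"turn":[0,0,0],"hand":38}
    - {"translation":[2.74,3.41,2.9],"turn":[0,0,0],"hand":38}
    - {"translation":[2.74,3.41,2.9],"turn":[0,0,0],"hand":38}

```text
time: 8.35
tcp_pos: [0.5639, -0.0293, 0.2162]
orientation: [0.757, 0.653, -0.001, -0.003]
wrist_force: [-2.1, -0.1, 0.0]
width: 0.0376
grip_force: 0.0
```

>>> carry_out:
  deltas:
    - {"translation":[0,0,0],"turn":[0,0,0],"hand":38}
    - {"translation":[0,0,0],"turn":[0,0,0],"hand":38}

```text
time: 8.55
tcp_pos: [0.5638, -0.0334, 0.2211]
orientation: [0.759, 0.651, -0.0, 0.0]
wrist_force: [0.6, 0.1, 0.7]
width: 0.0377
grip_force: 0.0
```

Run:
```python
from h import *
go(con(0,.5,88))
```

```text
t 8.55 tcp [ 0.5638 -0.0334  0.2211] F [0.6 0.1 0.7] w 0.0377 g 0.0
con [  2.9  -1.4 221.1] delta [ 0.05  -0.073  3.328] [0.    0.001 0.   ]
```

>>> carry_out:
  deltas:
    - {"translation":[0.05,-0.07,0.6],"turn":[0,0,0],"hand":38}
    - {"translation":[0.05,-0.07,1.2],"turn":[0,0,0],"hand":38}
    - {"translation":[0.05,-0.07,1.8],"turn":[0,0,0],"hand":38}
    - {"translation":[0.05,-0.07,2.2],"turn":[0,0,0],"hand":38}
    - {"translation":[0.05,-0.07,2.2],"turn":[0,0,0],"hand":38}

```text
time: 9.05
tcp_pos: [0.5604, -0.0323, 0.1325]
orientation: [0.759, 0.651, -0.001, -0.0]
wrist_force: [-0.2, -0.3, 0.5]
width: 0.0377
grip_force: 0.0
```

Run:
```python
from h import *
go(con(0,.5,88))
```

```text
t 9.05 tcp [ 0.5604 -0.0323  0.1325] F [-0.2 -0.3  0.5] w 0.0377 g 0.0
con [ -0.7  -0.9 132.5] delta [0.037 0.018 1.113] [-0.001  0.001 -0.002]
```

>>> carry_out:
  deltas:
    - {"translation":[0.03,0.02,0.4],"turn":[0,0,0],"hand":38}
    - {"translation":[0.03,0.02,0.8],"turn":[0,0,0],"hand":38}
    - {"translation":[0.03,0.02,1.1],"turn":[0,0,0],"hand":38}
    - {"translation":[0.03,0.02,1.1],"turn":[0,0,0],"hand":38}
    - {"translation":[0.03,0.02,1.1],"turn":[0,0,0],"hand":38}

```text
time: 9.55
tcp_pos: [0.5616, -0.0301, 0.089]
orientation: [0.759, 0.651, -0.001, -0.0]
wrist_force: [-5.1, -0.3, -1.7]
width: 0.0381
grip_force: 0.0
```

>>> carry_out:
  deltas:
    - {"translation":[0,0,0],"turn":[0,0,0],"hand":0}
    - {"translation":[0,0,0],"turn":[0,0,0],"hand":0}
    - {"translation":[0,0,0],"turn":[0,0,0],"hand":0}
    - {"translation":[0,0,0],"turn":[0,0,0],"hand":0}
    - {"translation":[0,0,0],"turn":[0,0,0],"hand":0}

```text
time: 10.05
tcp_pos: [0.564, -0.0296, 0.0895]
orientation: [0.759, 0.651, 0.001, 0.001]
wrist_force: [-2.4, -0.7, 6.3]
width: 0.0114
grip_force: 58.8
```

>>> carry_out:
  deltas:
    - {"translation":[0,0,-0.2],"turn":[0,0,0],"hand":0}
    - {"translation":[0,0,-0.5],"turn":[0,0,0],"hand":0}
    - {"translation":[0,0,-0.5],"turn":[0,0,0],"hand":0}

```text
time: 10.35
tcp_pos: [0.5638, -0.0295, 0.1099]
orientation: [0.759, 0.651, 0.001, 0.001]
wrist_force: [0.3, -0.4, -0.7]
width: 0.011
grip_force: 58.6
```

Run:
```python
from h import *
go(con(0,.5,230))
```

```text
t 10.35 tcp [ 0.5638 -0.0295  0.1099] F [ 0.3 -0.4 -0.7] w 0.011 g 58.6
con [  2.3   2.4 109.9] delta [-0.045 -0.048 -3.002] [ 0.003 -0.001  0.   ]
```

>>> carry_out:
  deltas:
    - {"translation":[0,0,-0.7],"turn":[0,0,0],"hand":0}
    - {"translation":[0,0,-1.4],"turn":[0,0,0],"hand":0}
    - {"translation":[0,-0.05,-2.1],"turn":[0,0,0],"hand":0}
    - {"translation":[0,-0.1,-2.8],"turn":[0,0,0],"hand":0}
    - {"translation":[0,-0.2,-3.3],"turn":[0,0,0],"hand":0}

```text
time: 10.85
tcp_pos: [0.556, -0.0283, 0.2424]
orientation: [0.759, 0.651, 0.002, 0.001]
wrist_force: [-0.1, -0.3, -1.5]
width: 0.0112
grip_force: 58.7
```

>>> carry_out:
  deltas:
    - {"translation":[0,0,0],"turn":[0,0,0],"hand":0}
    - {"translation":[0,0,0],"turn":[0,0,0],"hand":0}

```text
time: 11.05
tcp_pos: [0.5548, -0.0285, 0.2399]
orientation: [0.759, 0.651, 0.0, 0.0]
wrist_force: [0.6, 0.2, -1.5]
width: 0.0112
grip_force: 58.9
```

Run:
```python
from h import *
go([447.1,378.9,230])
```

```text
t 11.05 tcp [ 0.5548 -0.0285  0.2399] F [ 0.6  0.2 -1.5] w 0.0112 g 58.9
con [ -6.8   2.  239.9] delta [ 9.66  -4.202  0.243] [0.    0.    0.001]
```

>>> carry_out:
  deltas:
    - {"translation":[0.4,-0.17,0],"turn":[0,0,0],"hand":0}
    - {"translation":[1.1,-0.48,0],"turn":[0,0,0],"hand":0}
    - {"translation":[1.8,-0.78,0],"turn":[0,0,0],"hand":0}
    - {"translation":[2.5,-1.09,0],"turn":[0,0,0],"hand":0}
    - {"translation":[3.2,-1.39,0],"turn":[0,0,0],"hand":0}

```text
time: 11.55
tcp_pos: [0.5182, 0.1073, 0.2382]
orientation: [0.759, 0.651, -0.001, -0.001]
wrist_force: [0.1, 0.1, -1.3]
width: 0.011
grip_force: 58.9
```

>>> carry_out:
  deltas:
    - {"translation":[0.7,-0.3,0],"turn":[0,0,0],"hand":0}
    - {"translation":[1.4,-0.61,0],"turn":[0,0,0],"hand":0}
    - {"translation":[2.1,-0.91,0],"turn":[0,0,0],"hand":0}
    - {"translation":[2.8,-1.22,0],"turn":[0,0,0],"hand":0}
    - {"translation":[3.5,-1.52,0],"turn":[0,0,0],"hand":0}

```text
time: 12.05
tcp_pos: [0.4794, 0.2548, 0.2382]
orientation: [0.759, 0.651, -0.002, -0.0]
wrist_force: [1.2, -0.0, -1.3]
width: 0.0112
grip_force: 58.9
```

>>> carry_out:
  deltas:
    - {"translation":[0.7,-0.3,0],"turn":[0,0,0],"hand":0}
    - {"translation":[1.4,-0.61,0],"turn":[0,0,0],"hand":0}
    - {"translation":[2.1,-0.91,0],"turn":[0,0,0],"hand":0}
    - {"translation":[2.7,-1.17,0],"turn":[0,0,0],"hand":0}
    - {"translation":[2.96,-1.29,0],"turn":[0,0,0],"hand":0}

```text
time: 12.55
tcp_pos: [0.445, 0.3818, 0.2382]
orientation: [0.757, 0.653, -0.001, -0.001]
wrist_force: [-0.1, -0.2, -2.0]
width: 0.0114
grip_force: 58.8
```

>>> carry_out:
  deltas:
    - {"translation":[0,0,0],"turn":[0,0,0],"hand":0}
    - {"translation":[0,0,0],"turn":[0,0,0],"hand":0}
    - {"translation":[0,0,0],"turn":[0,0,0],"hand":0}

```text
time: 12.85
tcp_pos: [0.4485, 0.3767, 0.2397]
orientation: [0.76, 0.65, -0.001, 0.001]
wrist_force: [0.4, -0.6, -2.7]
width: 0.0111
grip_force: 58.8
```

Run:
```python
from h import *
go([447.1,378.9,179])
f=r.grab_frame('scene'); save('s2',f)
c=cv2.resize(f['img'][60:330,130:490,::-1],(800,600),interpolation=cv2.INTER_CUBIC); cv2.imwrite('pics/s2b.png',np.clip(c*1.4,0,255).astype(np.uint8))
```

```text
t 12.85 tcp [0.4485 0.3767 0.2397] F [ 0.4 -0.6 -2.7] w 0.0111 g 58.8
con [-173.4  386.3  239.7] delta [ 0.053 -0.043  1.517] [ 0.001  0.002 -0.003]
```

View pics/s2b.png

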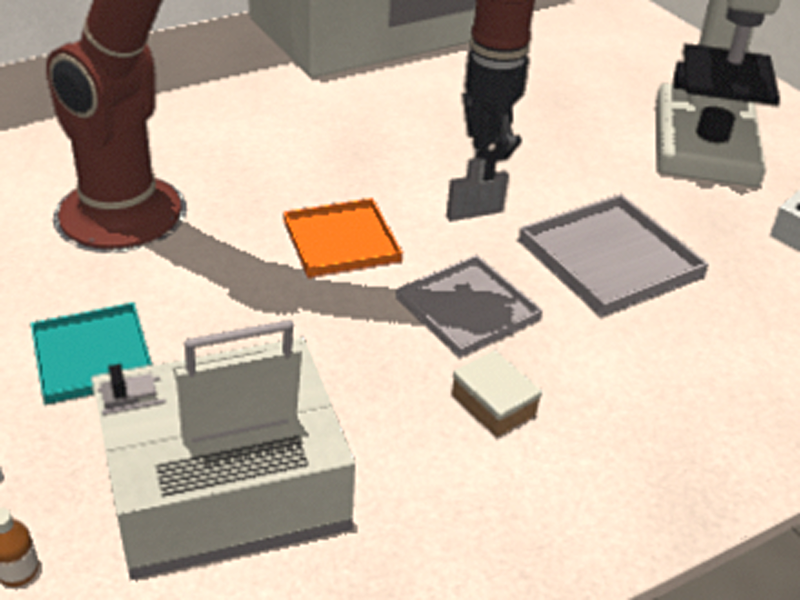

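The plate hangs upright at about (478,195), over the smaller grey tray at (468,305). The flap, latch, slide box and bottle look right. Now I lower it to 10 cm.

>>> carry_out:
  deltas:
    - {"translation":[0.04,-0.03,0.5],"turn":[0,0,0],"hand":0}
    - {"translation":[0.04,-0.03,1.0],"turn":[0,0,0],"hand":0}
    - {"translation":[0.04,-0.03,1.4],"turn":[0,0,0],"hand":0}
    - {"translation":[0.04,-0.03,1.5],"turn":[0,0,0],"hand":0}
    - {"translation":[0.04,-0.03,1.5],"turn":[0,0,0],"hand":0}

```text
time: 13.4
tcp_pos: [0.4468, 0.3798, 0.1799]
orientation: [0.759, 0.651, -0.001, 0.0]
wrist_force: [-0.0, 0.1, -1.5]
width: 0.011
grip_force: 58.8
```

>>> carry_out:
  deltas:
    - {"translation":[0,0,0],"turn":[0,0,0],"hand":0}
    - {"translation":[0,0,0],"turn":[0,0,0],"hand":0}
    - {"translation":[0,0,0],"turn":[0,0,0],"hand":0}
    - {"translation":[0,0,0],"turn":[0,0,0],"hand":0}
    - {"translation":[0,0,0],"turn":[0,0,0],"hand":0}

```text
time: 13.9
tcp_pos: [0.4464, 0.3809, 0.1805]
orientation: [0.759, 0.651, 0.0, 0.0]
wrist_force: [0.0, 0.4, -2.0]
width: 0.0111
grip_force: 58.8
```

Run:
```python
from h import *
go([447.1,378.9,179])
f=r.grab_frame('scene')
P=np.array([world(f,u,v) for v in range(130,230) for u in range(320,380) if f['depth'][v,u]>0])*1000
P=P[(abs(P[:,0]-447)<60)&(abs(P[:,1]-379)<60)&(P[:,2]>60)&(P[:,2]<172)]
T=(P-[447.1,378.9,0])@RC
print(len(T),np.percentile(T,[1,50,99],axis=0).round(1))
B=T[T[:,2]<165]
for lo in range(-40,40,16):
    q=B[(B[:,1]>=lo)&(B[:,1]<lo+16)]; print(lo,len(q),np.percentile(q[:,2],[1,5]).round(1) if len(q) else '',np.median(q[:,0]).round(1) if len(q) else '')
A=np.c_[B[:,1:],np.ones(len(B))]; print(np.linalg.lstsq(A,B[:,0],rcond=None)[0])
```

```text
t 13.9 tcp [0.4464 0.3809 0.1805] F [ 0.   0.4 -2. ] w 0.0111 g 58.8
con [-176.1  390.2  180.5] delta [-0.046  0.025  0.037] [ 0. -0.  0.]
426 [[ -6.8 -43.5 109.8]
 [  3.6  -7.2 140.7]
 [  9.7  37.  171.6]]
-40 67 [107.6 113. ] 3.3
-24 69 [111.9 113.1] 3.3
-8 67 [109.2 115.1] 3.8
8 69 [111.7 112.8] 4.3
24 65 [109.4 112. ] 4.2
[0.02446305 0.00839179 2.34920787]
```

The plate is upright and level, centred within a few mm of the tray's middle, with its lower edge at about 111 mm.

```bash
python3 -c "
from h import *
o=r.get_obs();print(abs(o['qvel']).max());print(r.hand_in())"
```

```text
0.002458590555670528
the job is handed in; nothing more can be done
None
```

The job is done and handed in, but no verdict came back: the latch is pushed home, the flap stands open, and the plate is held upright and still over the small steel tray, its lower edge about 11 cm above the bench (9 cm above the rim).

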